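# Fit the missing push rivet in a fume extractor's filter cover

## Robot

A 6-joint arm with a two-finger parallel gripper is mounted at the origin on the work surface. World frame = base frame: x ahead of the robot, y to its left, z up, the work surface at z = 0. Lengths are in mm, angles in rad, forces in N, time in s.
With the tool pointing down it reaches from about 250 to 850 mm from the base axis. Payload 12.5 kg.
Tool frame: the origin (TCP) lies between the finger pads; the fingertips stand 11 mm ahead of it and the grasp point (between the pads) lies 8 mm behind it; x points along the fingers, y is the direction in which the jaws open and shut, and the axes are right-handed (so a half turn about x gives the same grasp; the last joint's range is limited). The gripper opens to 93 mm and grips with 3 to 60 N. Pads are 15 mm wide; open, the fingers measure 128 mm over their backs; the gripper's body (75 mm by 188 mm) begins 65 mm behind the grasp point.
Start: joints at [1.24, 0.351, 1.652, -0, 1.139, -0.085], TCP at [133.801, 533.462, 229.633] pointing down, gripper open.
Joint ranges: [-2.75, 2.75], [-0.79, 2.1], [0.01, 2.65], [-1.57, 4.71], [0.07, 3.14], [-2.87, 2.87]. Speed limits (rad/s): [2.22, 2.22, 2.79, 3.14, 3.14, 3.14].

## Interface

Orientations are given as a unit quaternion [x, y, z, w].
In Python, from plant import arm, viewer gives the robot as it stands.
- The arm moves only by the tool send_rows, never from a script. Its argument "commands" is a list of rows, each a list of 7 numbers: the turn, a rotation vector about the tool's x, y, z in rad, then the shift along the tool's x, y, z in mm, then the gripper command: -1 is shut, 1 is fully open, values between are in proportion. A call has 1 to 10 rows; each row shifts and turns the commanded pose from where the row before left it, along the tool's axes as they then stand; what a row does not reach is not made up. A row lasts 1/12 s, in which the tool goes at most 41.7 mm and 7.16 degrees, less where a joint would pass 70% of its speed; a pose out of reach is approached as far as the arm can. A call is refused whole if a number of a shift passes 41.7 or a number of a turn 0.125, either way. A call with a gripper value outside its range is refused whole. The fingers move at their own pace and stop on an object; "grip_force" is the grip in N (left out, the last holds). Time passes only in rows, so rows that do not move let the fingers close. It gives the time, the measured TCP pose, the force and the opening at its end, in the units of the state.
- arm.sense(): the state, without advancing time (a new reading comes with each control period).
- viewer.snapshot(name): name is "side" or "top"; returns a dict with "img" (420x560x3 uint8, red, green, blue), "fov_y" (degrees; the focal length in pixels is half the picture's height over the tangent of half this angle, whatever the lens; pixels are square), "cx", "cy" (the principal point, pixels), "extrinsics" (4x4, takes a point from camera to world coordinates). Camera axes: x right, y up, looking along -z (the intrinsics and any distortion apply to the point x, -y, -z); pixel columns grow to the right and rows downward; lengths in mm; the calibration is good to about 2 mm. A picture is of the moment at which its call begins. There is no depth.
- arm.finish_job(): hands the job in, once; it reports no verdict.
The state is a dict: "time_s": time; "joint_positions": joint angles; "dq": joint speeds; "tau": joint torques, N m; "ee_pos": TCP position; "tcp_rot": TCP orientation; "force": force on the tool from outside, world axes, zero at the start; "torque": the same for the moment, N m; "opening": opening from 0.0 (shut) to 1.0 (fully open).
Only numpy, scipy, OpenCV 4.12 (cv2) and the standard library are available. Lean on these libraries where they do the work, as an engineer would, in place of code of your own. Each camera call takes 0.05 s, during which the arm holds its last target.

## Task

The filter cover of the fume extractor lacks one push rivet. Take the fresh rivet, the one whose centre pin stands up, from the rack, seat it fully home in the cover's empty hole with its pin still up, and only then press the pin down flush with the collar so that it spreads and locks. Press gently, for the cover floats on a soft gasket that must not be crushed, and leave everything else as it is.

Things in the scene. Friction and masses are not known exactly. Their poses are not given: they have to be found in the camera images.
- rivet: the fresh push rivet, plastic, about 28 g, standing upright in one of the rack's three holes (which one varies). Round: flange 26 mm dia and 3 mm thick, on it a collar 18 mm dia and 14 mm tall (the place to grip it), below the flange a shank 10 mm dia and 20 mm long with a tapered tip (6.4 mm dia at its end). Origin: centre of the flange's underside, z axis up along the pin; the collar's top is 17 mm above the origin, the pin's top 27 mm above it when fully up
- rivet_pin (a joint): travel of the rivet's centre pin (9 mm dia, sliding in the collar) in m: 0 = fully up, 10 mm above the collar's top; 0.010 = flush with the collar's top, its end stop. It starts between 0 and 0.002. It moves only under about 9 N and stays where it is left; it spreads two barbs on the shank under the cover
- cover_hole (a point): centre of the mouth of the one empty hole in the cover, on the cover's upper face, z axis up; 11 mm dia with a 1 mm chamfer and a flat dark rubber ring of 21 mm dia round it, through the 6 mm aluminium cover; nothing beneath for over 80 mm. The cover is 220 x 240 mm, level, about 115 mm above the table; the hole is near one corner, 38 mm from both edges; the three other corners hold fitted rivets whose collars stand 17 mm above the cover, 144 mm and more from the hole
- cover (a joint): how far the cover is pressed down on its gasket, in m: 0 = at rest. It sinks straight down by a few mm under the push that moves the pin and springs back when let go, so that the hole and the rivet in it sink too while one presses; beyond 6 mm (a push of about 18 N) the gasket is crushed
- housing: the extractor's filter housing under the cover, fixed, a grey box 210 x 230 mm, 100 mm tall; origin at the centre of its underside on the table
- rack: fixed wooden rivet rack, 70 x 180 mm, 35 mm tall, with three through holes of 14 mm dia in a row along its y axis, at y = -60, 0 and +60 mm; origin at the centre of its underside. A rivet's flange rests on its top. The row is clear on both long sides
- spent: a used rivet in another hole of the rack, same shape as the fresh one but with its pin already flush; origin as the rivet's. Leave it
- plug: a plain domed plug, 32 mm dia and 12 mm tall, in another hole of the rack; origin: centre of its flange's underside. Leave it
- jar: a white jar, 60 mm dia and 85 mm tall, loose on the table, origin under its centre; a bystander
- magnet: a red three-cornered welding magnet, 16 mm thick, loose on the table; a bystander
- gauge: a yellow L-shaped gauge, 5 mm thick, loose on the table; a bystander
- coupon: a steel plate 50 x 100 x 10 mm, loose on the table; a bystander
- hammer: a hammer lying on the table; a bystander
- wrench: a wrench lying on the table; a bystander
- brush: a brush lying on the table; a bystander

How it is judged:
By the outcome, as a careful person would: the job done as asked, in the order asked, and still so for the second after the job is handed in, with the robot touching nothing.
It also fails if it takes over 48 s, if anything falls off the work surface, if the arm or the gripper's body presses on something with over 40 N, if the wrist force passes 120 N, or if a joint passes its speed limit or range.

## Working session

There is one attempt and no reset: what is moved stays moved. The work goes in short steps, Python scripts to look and compute and a tool call to move; the robot and the scene stay as the last step left them, time stands still between calls to the robot, and variables do not carry over. Pictures are saved under pics/ and viewed, and the job is handed in when it is done.

Besides the shell and the picture viewer there is one more tool, called after "Request:" as name(argument=value, ...), one argument or row to a line, values as JSON. send_rows: Moves the arm, as the interface text tells. Its arguments: {"type":"object","properties":{"commands":{"type":"array","items":{"type":"array","items":{"type":"number"}}},"grip_force":{"type":"number"}},"required":["commands"]}

```bash
ls; mkdir -p pics; python3 - <<'E'
from plant import arm, viewer
import cv2, numpy as np
for n in ("side","top"):
    s=viewer.snapshot(n); cv2.imwrite(f"pics/{n}0.png",s["img"][:,:,::-1])
    np.savez(f"pics/{n}0.npz",**s)
    print(n,{k:v for k,v in s.items() if k!="img"})
print(arm.sense())
E
```

```text
pics
side {'fov_y': 56.37204372553951, 'cx': 284.8309286623028, 'cy': 206.7797524786689, 'extrinsics': array([[-8.83495332e-01,  3.63899325e-01, -2.94980134e-01,
         2.26922004e+02],
       [-4.68267841e-01, -6.69006712e-01,  5.77196023e-01,
         5.66400802e+02],
       [ 1.26975533e-02,  6.48079702e-01,  7.61466658e-01,
         8.58060820e+02],
       [ 0.00000000e+00,  0.00000000e+00,  0.00000000e+00,
         1.00000000e+00]])}
top {'fov_y': 56.51113731363569, 'cx': 275.2941069805839, 'cy': 208.13170514841286, 'extrinsics': array([[ 3.73975274e-03,  9.92600996e-01, -1.21364230e-01,
         4.22085543e+02],
       [-9.99964321e-01,  2.79272423e-03, -7.97235277e-03,
        -2.83244584e+01],
       [-7.57442848e-03,  1.21389714e-01,  9.92576025e-01,
         1.09407232e+03],
       [ 0.00000000e+00,  0.00000000e+00,  0.00000000e+00,
         1.00000000e+00]])}
{'time_s': 0.1, 'joint_positions': array([ 1.24041059e+00,  3.51157415e-01,  1.65237023e+00, -1.09611990e-05,
        1.13911273e+00, -8.46007752e-02]), 'dq': array([ 1.68619477e-04, -2.18191931e-03, -1.80332773e-03,  2.04948692e-03,
        9.77336935e-05, -1.93492568e-04]), 'tau': array([ 5.56219875e-04, -4.98028171e+01, -2.85704577e+01,  7.00099091e-02,
        2.38802395e-02, -4.40464510e-05]), 'ee_pos': array([133.70276031, 533.18394809, 229.16507001]), 'tcp_rot': array([ 0.08631471,  0.70184691, -0.08704112,  0.70170117]), 'force': array([0.43189365, 0.55816823, 0.98255157]), 'torque': array([-0.02165308, -0.03986596, -0.03626633]), 'opening': 0.9983673246560021}
```

View pics/side0.png

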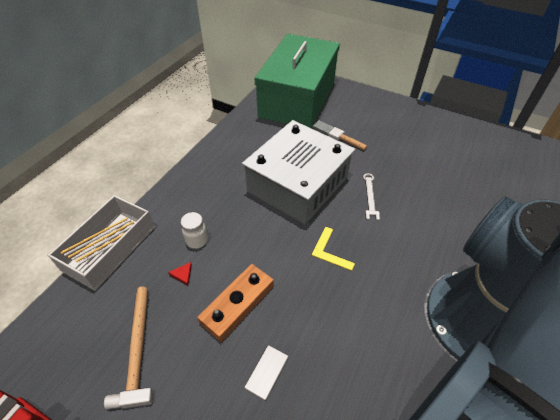

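View pics/top0.png

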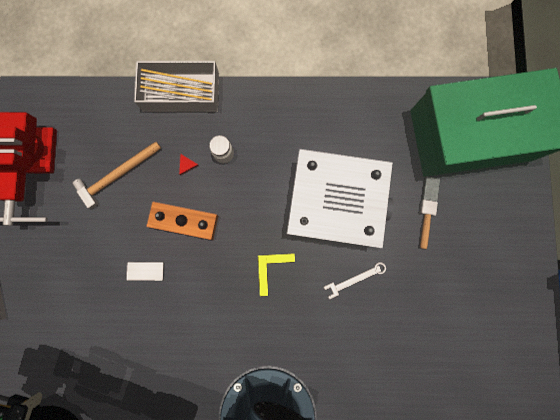

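The rack is at top px (182,220) and side px (237,300). The empty hole is at top px (304,221) and side px (304,183). I'll zoom in on both.

```bash
python3 - <<'E'
import cv2, numpy as np
t=cv2.imread("pics/top0.png"); s=cv2.imread("pics/side0.png")
def c(im,x,y,w,h,W=400): return cv2.resize(im[y:y+h,x:x+w],(W,300),interpolation=cv2.INTER_CUBIC)
a=np.hstack([c(t,140,190,80,60),c(t,284,198,40,30)]); b=np.hstack([c(s,190,255,100,75),c(s,284,168,40,30)])
cv2.imwrite("pics/zoom0.png",np.vstack([a,b]))
E
```

```text
(no output)
```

View pics/zoom0.png

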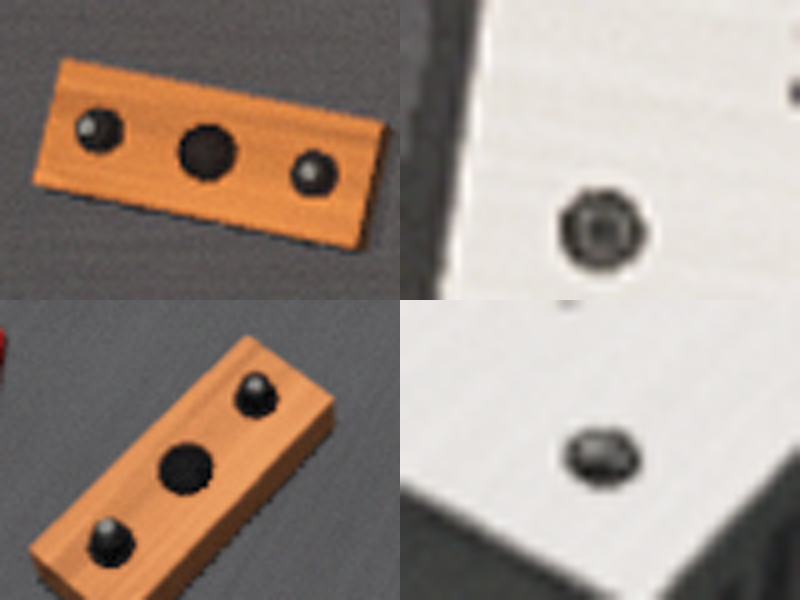

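```bash
cat > h.py <<'E'
import numpy as np, cv2
from scipy.optimize import least_squares
def load(n): return dict(np.load(f"pics/{n}.npz"))
def F(s): return 210/np.tan(np.radians(float(s["fov_y"])/2))
def ray(s,uv):
    uv=np.atleast_2d(uv).astype(float); f=F(s); E=s["extrinsics"]
    d=np.c_[(uv[:,0]-s["cx"])/f,-(uv[:,1]-s["cy"])/f,-np.ones(len(uv))]@E[:3,:3].T
    return E[:3,3],d
def onz(s,uv,z):
    o,d=ray(s,uv); return o+d*((z-o[2])/d[:,2])[:,None]
def proj(s,P):
    P=np.atleast_2d(P); E=s["extrinsics"]; c=(P-E[:3,3])@E[:3,:3]; f=F(s)
    return np.c_[s["cx"]+f*c[:,0]/-c[:,2], s["cy"]-f*c[:,1]/-c[:,2]]
def tri(s1,p1,s2,p2):
    o1,d1=ray(s1,p1);o2,d2=ray(s2,p2);d1=d1[0];d2=d2[0]
    t=np.linalg.lstsq(np.c_[d1,-d2],o2-o1,rcond=None)[0]
    a=o1+t[0]*d1;b=o2+t[1]*d2; return (a+b)/2,np.linalg.norm(a-b)
def blobs(s,box,th,up=8):
    x,y,w,h=box; g=cv2.cvtColor(s["img"],cv2.COLOR_RGB2GRAY) if th>0 else s["img"][:,:,0]
    g=cv2.resize(g[y:y+h,x:x+w],None,fx=up,fy=up,interpolation=cv2.INTER_CUBIC)
    m=(g<abs(th)).astype(np.uint8)
    cs,_=cv2.findContours(m,cv2.RETR_EXTERNAL,cv2.CHAIN_APPROX_NONE)
    return [((c[:,0,:]+.5)/up-.5+[x,y]) for c in cs if cv2.contourArea(c)>12*up*up]
def nearfit(s,c,z,r):
    """fit circle radius r to contour side facing the camera"""
    P=onz(s,c,z)[:,:2]; v=s["extrinsics"][:2,3]-P.mean(0); v/=np.linalg.norm(v)
    q=P.mean(0)
    for _ in range(4):
        k=((P-q)@v)>r*0.2
        q=least_squares(lambda a:np.linalg.norm(P[k]-a,axis=1)-r,q,loss="soft_l1").x
    return q
E
python3 - <<'E'
from h import *
import cv2
T=load("top0");S=load("side0")
for s,n,b in ((T,"top",(142,196,80,50)),(S,"side",(195,262,82,80))):
    print(n)
    for c in blobs(s,b,-100):
        print(c.min(0).round(1),c.max(0).round(1),"near13",nearfit(s,c,36.5,13).round(1),"near16",nearfit(s,c,36.5,16).round(1),"cen",onz(s,c,38)[:,:2].mean(0).round(1))
print("hole")
for s,n,b in ((T,"top",(296,213,16,16)),(S,"side",(294,175,20,17))):
    for th in (110,130,150):
      for c in blobs(s,b,th):
        (u,v),ax,an=cv2.fitEllipse(c.astype(np.float32)); print(n,th,round(u,2),round(v,2),onz(s,(u,v),115).round(1),(onz(s,c,115).max(0)-onz(s,c,115).min(0)).round(1))
E
```

```text
top
[141.6 195.6] [221.4 245.4] near13 [462.6 135.7] near16 [465.4 138.3] cen [517. 235.]
side
[194.6 261.6] [276.4 341.4] near13 [404.5 285.3] near16 [408.9 285.2] cen [513.3 244.2]
hole
top 110 303.65 220.56 [[510.5 -91.8 115. ]] [19.2 20.4  0. ]
top 130 303.67 220.58 [[510.5 -91.9 115. ]] [19.9 21.   0. ]
top 150 303.68 220.59 [[510.5 -91.9 115. ]] [20.8 21.7  0. ]
side 110 303.95 183.54 [[508.2 -91.6 115. ]] [19.1 19.5  0. ]
side 130 303.82 183.4 [[508.7 -91.9 115. ]] [20.  20.7  0. ]
side 150 303.81 183.37 [[508.8 -92.  115. ]] [20.9 21.8  0. ]
```

```bash
python3 - <<'E'
from h import *
T=load("top0");S=load("side0")
print("hole tri",tri(T,(303.67,220.58),S,(303.82,183.4)))
B={"A":((152,208,16,16),(209,306,18,20)),"M":((172,211,18,18),(226,287,21,20)),"C":((195,217,16,16),(245,270,19,18))}
for n,(bt,bs) in B.items():
    for s,b in ((T,bt),(S,bs)):
      for th in (-80,-110):
        for c in blobs(s,b,th):
            r=16 if n=="M" else 13
            print(n,th,c.min(0).round(1),c.max(0).round(1),nearfit(s,c,36.5,r).round(1))
# pin highlights
for n,(bt,bs) in B.items():
    p=[]
    for s,b in ((T,bt),(S,bs)):
        x,y,w,h=b; g=s["img"][y+3:y+h-3,x+3:x+w-3].astype(int); sat=g.max(2)-g.min(2); w_=np.where(sat<25,g.mean(2),0); 
        k=np.argwhere(w_>0.8*w_.max()); p.append((k.mean(0)+[y+3,x+3])[::-1])
    print(n,p,tri(T,p[0],S,p[1]))
E
```

```text
hole tri (array([509.75070018, -92.20723877, 114.38721947]), np.float64(1.6582710040518154))
A -80 [155.3 211.6] [163.8 219.8] [530.5 297. ]
A -110 [154.8 211.2] [164.1 220.2] [530.2 296.2]
A -80 [211.7 310.2] [223.2 321.3] [528.1 295.9]
A -110 [211.3 309.7] [223.4 321.4] [527.7 296.2]
M -80 [175.4 214.7] [186.6 225.6] [518.6 238.2]
M -110 [175.2 214.4] [186.8 225.7] [518.3 237.4]
M -80 [229.4 290.8] [242.4 303.2] [516.9 236.9]
M -110 [229.2 290.4] [242.7 303.4] [516.5 237.3]
C -80 [197.9 219.9] [206.8 228.4] [507.1 179.4]
C -110 [197.7 219.7] [207.1 228.7] [506.7 178.6]
C -80 [248.6 273.2] [258.8 283.9] [504.9 178. ]
C -110 [248.3 272.8] [259.1 284.2] [504.6 178.6]
A [array([156.8, 215. ]), array([216.125, 311.125])] (array([528.7815256 , 296.01332256,  58.86678027]), np.float64(1.123069173236039))
M [array([180.03448276, 219.65517241]), array([235.16666667, 296.58333333])] (array([518.4212808 , 238.71044804,  38.22801452]), np.float64(1.0466977446181758))
C [array([201.25, 224.  ]), array([253.2, 275.6])] (array([505.76541583, 178.10149336,  51.28783753]), np.float64(0.9276565913413529))
```

```bash
cat >> h.py <<'E'
def go(target,jaw=None):
    """print tool-frame shift to target TCP, and turn about tool x to get jaw dir"""
    from plant import arm
    from scipy.spatial.transform import Rotation as R
    s=arm.sense(); Rm=R.from_quat(s["tcp_rot"]).as_matrix()
    print("t",round(s["time_s"],2),"pos",s["ee_pos"].round(2),"F",s["force"].round(2),"op",round(s["opening"],3))
    print("axes cols",Rm.round(4).tolist())
    down=np.array([0,0,-1.]); print("tilt vec (tool)",(Rm.T@np.cross(Rm[:,0],down)).round(4))
    if jaw is not None:
        j=Rm.T@np.append(jaw,0); a=np.arctan2(j[2],j[1]); a=(a+np.pi/2)%np.pi-np.pi/2; print("turn about x",round(a,4),"q6",s["joint_positions"].round(3))
        Rm=Rm@R.from_rotvec([a,0,0]).as_matrix()
    print("shift(tool, after turn)",(Rm.T@(np.array(target)-s["ee_pos"])).round(2))
E
python3 - <<'E'
from h import *
go([529.2,296.2,110],[0.981,-0.195])
E
```

```text
t 0.1 pos [133.7  533.18 229.17] F [0.43 0.56 0.98] op 0.998
axes cols [[-0.0003, 0.2433, 0.9699], [-0.001, 0.9699, -0.2433], [-1.0, -0.001, -0.0001]]
tilt vec (tool) [ 0.     -0.0001  0.001 ]
turn about x 1.5212 q6 [ 1.24   0.351  1.652 -0.     1.139 -0.085]
shift(tool, after turn) [119.27 434.13 155.21]
```

Request:
send_rows(
  commands=[
    [0.117,0,0,0,0,0,1],
    [0.117,0,0,0,0,0,1],
    [0.117,0,0,0,0,0,1],
    [0.117,0,0,0,0,0,1],
    [0.117,0,0,0,0,0,1],
    [0.117,0,0,0,0,0,1],
    [0.117,0,0,0,0,0,1],
    [0.117,0,0,0,0,0,1],
    [0.117,0,0,0,0,0,1],
    [0.117,0,0,0,0,0,1],
  ],
)

```text
time_s: 0.93
ee_pos: [133.7, 533.3, 229.3]
tcp_rot: [0.461, 0.536, -0.462, 0.536]
force: [-0.9, 0.7, 0.1]
opening: 0.999
```

Request:
send_rows(
  commands=[
    [0.117,0,0,0,0,0,1],
    [0.117,0,0,0,0,0,1],
    [0.117,0,0,0,0,0,1],
    [0,0,0,0,30,11,1],
    [0,0,0,0,30,11,1],
    [0,0,0,0,30,11,1],
    [0,0,0,0,30,11,1],
    [0,0,0,0,30,11,1],
    [0,0,0,0,30,11,1],
    [0,0,0,0,30,11,1],
  ],
)

```text
time_s: 1.77
ee_pos: [325.9, 415.9, 229.4]
tcp_rot: [-0.546, -0.449, 0.547, -0.449]
force: [-0.0, 0.8, -0.6]
opening: 0.997
```

Request:
send_rows(
  commands=[
    [0,0,0,0,30,11,0.2],
    [0,0,0,0,30,11,0.2],
    [0,0,0,0,30,11,0.2],
    [0,0,0,0,30,11,0.2],
    [0,0,0,0,30,11,0.2],
    [0,0,0,0,30,11,0.2],
    [0,0,0,0,30,11,0.2],
    [0,0,0,0,0,0,0.2],
    [0,0,0,0,0,0,0.2],
  ],
)

```text
time_s: 2.52
ee_pos: [516.4, 299.7, 229.0]
tcp_rot: [-0.547, -0.448, 0.547, -0.448]
force: [-0.4, 0.2, 0.4]
opening: 0.6
```

```bash
python3 - <<'E'
from h import *
go([529.2,296.2,110],[0.981,-0.195])
E
```

```text
t 2.52 pos [516.42 299.66 228.99] F [-0.39  0.23  0.37] op 0.6
axes cols [[-0.0009, 0.9804, -0.1969], [-0.0004, -0.1969, -0.9804], [-1.0, -0.0008, 0.0006]]
tilt vec (tool) [-0.      0.0006  0.0008]
turn about x -0.002 q6 [0.448 0.437 1.525 0.    1.18  0.646]
shift(tool, after turn) [118.98  13.3    0.83]
```

Request:
send_rows(
  commands=[
    [0,0,0,30,6.6,0.4,0.2],
    [0,0,0,30,6.6,0.4,0.2],
    [0,0,0,30,0,0,0.2],
    [0,0,0,30,0,0,0.2],
    [0,0,0,20,0,0,0.2],
    [0,0,0,0,0,0,0.2],
    [0,0,0,0,0,0,0.2],
  ],
)

```text
time_s: 3.1
ee_pos: [527.5, 297.7, 89.4]
tcp_rot: [-0.546, -0.449, 0.547, -0.449]
force: [0.5, 0.3, 0.7]
opening: 0.599
```

```bash
python3 - <<'E'
from h import *
from plant import viewer
go([529.2,296.2,52.5],[0.981,-0.195])
im=[]
for n in("side","top"):
    s=viewer.snapshot(n); np.savez(f"pics/{n}1.npz",**s); u,v=proj(s,[529,296,60])[0].astype(int)
    u=max(u,50)
    im.append(cv2.resize(s["img"][v-50:v+50,u-50:u+50,::-1],(400,400),interpolation=cv2.INTER_CUBIC))
cv2.imwrite("pics/g1.png",np.hstack(im))
E
```

```text
t 3.1 pos [527.52 297.74  89.41] F [0.48 0.29 0.65] op 0.599
axes cols [[-0.0018, 0.981, -0.1939], [-0.0007, -0.1939, -0.981], [-1.0, -0.0016, 0.001]]
tilt vec (tool) [0.     0.001  0.0016]
turn about x 0.0011 q6 [0.437 0.619 1.609 0.    0.916 0.632]
shift(tool, after turn) [36.9   2.    1.14]
```

View pics/g1.png

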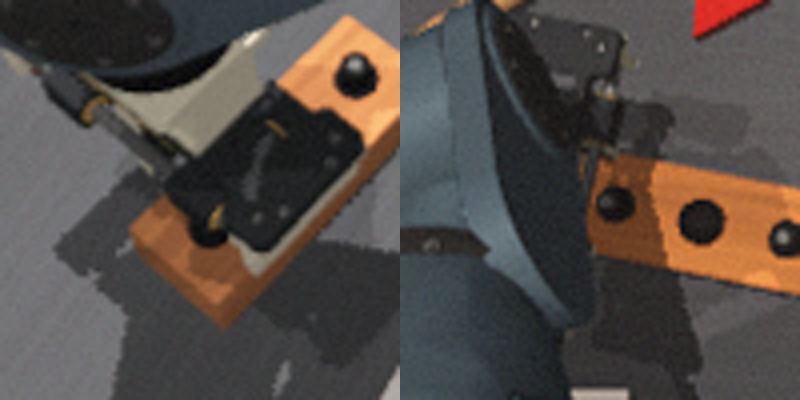

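The side view (left) shows the gripper over the rack's near end. In the top view (right) a fingertip is near crop px (605,140), and the rivet at (615,205) is still clear. I'll project the expected tips to check.

```bash
python3 - <<'E'
from h import *
im=[]
for n in("side1","top1"):
    s=load(n); u,v=proj(s,[529,296,60])[0].astype(int); u=max(u,50)
    c=np.ascontiguousarray(cv2.resize(s["img"][v-50:v+50,u-50:u+50,::-1],(400,400),interpolation=cv2.INTER_CUBIC))
    j=np.array([.981,-.194,0]);t=np.array([527.5,297.7,78.4])
    for P,col in((t+28*j,(0,255,0)),(t-28*j,(255,0,255)),(t,(0,0,255)),(np.array([529.2,296.2,38]),(255,255,0))):
        p=(proj(s,P)[0]-[u-50,v-50]+.5)*4; cv2.circle(c,(int(p[0]),int(p[1])),4,col,2)
    im.append(c)
cv2.imwrite("pics/g1b.png",np.hstack(im))
E
```

```text
(no output)
```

View pics/g1b.png

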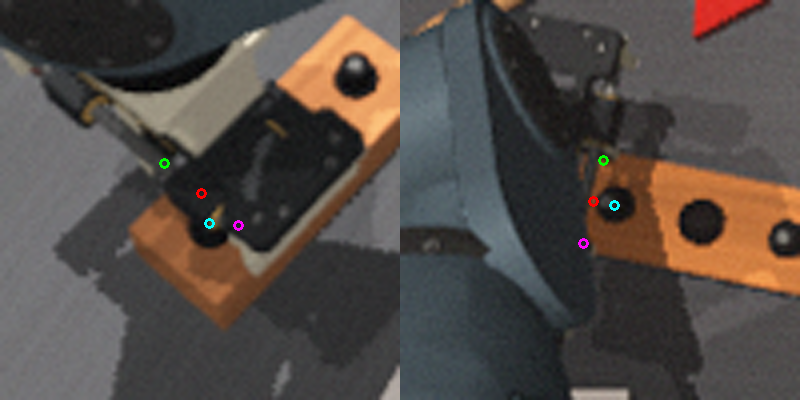

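The expected tips match what the pictures show, so I'll descend onto the collar.

Request:
send_rows(
  commands=[
    [0,0,0,0,1.9,1.1,0.2],
    [0,0,0,9,0,0,0.2],
    [0,0,0,9,0,0,0.2],
    [0,0,0,9,0,0,0.2],
    [0,0,0,6,0,0,0.2],
    [0,0,0,3,0,0,0.2],
    [0,0,0,0,0,0,0.2],
    [0,0,0,0,0,0,0.2],
    [0,0,0,0,0,0,0.2],
  ],
)

```text
time_s: 3.95
ee_pos: [530.4, 295.9, 53.9]
tcp_rot: [0.547, 0.449, -0.546, 0.449]
force: [0.1, -0.7, 0.5]
opening: 0.6
```

```bash
python3 - <<'E'
from h import *
go([529.2,296.2,51.8],[0.981,-0.195])
E
```

```text
t 3.95 pos [530.4  295.91  53.88] F [ 0.08 -0.68  0.49] op 0.6
axes cols [[0.0004, 0.9809, -0.1947], [0.0002, -0.1947, -0.9809], [-1.0, 0.0003, -0.0003]]
tilt vec (tool) [-0.     -0.0003 -0.0003]
turn about x 0.0002 q6 [0.432 0.672 1.619 0.    0.849 0.628]
shift(tool, after turn) [ 2.08 -1.23 -0.05]
```

Request:
send_rows(
  commands=[
    [0,0,0,1,-1.2,0,0.2],
    [0,0,0,1,0,0,0.2],
    [0,0,0,0,0,0,0.2],
    [0,0,0,0,0,0,-1],
    [0,0,0,0,0,0,-1],
    [0,0,0,0,0,0,-1],
    [0,0,0,0,0,0,-1],
    [0,0,0,0,0,0,-1],
    [0,0,0,0,0,0,-1],
    [0,0,0,0,0,0,-1],
  ],
  grip_force=15,
)

```text
time_s: 4.78
ee_pos: [529.1, 296.0, 51.7]
tcp_rot: [0.547, 0.449, -0.547, 0.449]
force: [0.0, -0.5, 0.5]
opening: 0.19
```

Request:
send_rows(
  commands=[
    [0,0,0,0,0,0,-1],
    [0,0,0,0,0,0,-1],
    [0,0,0,0,0,0,-1],
  ],
)

```text
time_s: 5.03
ee_pos: [529.1, 296.0, 51.7]
tcp_rot: [0.547, 0.449, -0.547, 0.449]
force: [-0.2, -0.4, 0.6]
opening: 0.184
```

Request:
send_rows(
  commands=[
    [0,0,0,-5,0,0,-1],
    [0,0,0,-10,0,0,-1],
    [0,0,0,-20,0,0,-1],
    [0,0,0,-25,0,0,-1],
    [0,0,0,-30,0,0,-1],
    [0,0,0,-30,0,0,-1],
    [0,0,0,-25,0,0,-1],
    [0,0,0,-15,0,0,-1],
    [0,0,0,0,0,0,-1],
    [0,0,0,0,0,0,-1],
  ],
)

```text
time_s: 5.87
ee_pos: [529.1, 296.1, 212.5]
tcp_rot: [0.547, 0.449, -0.546, 0.449]
force: [0.7, -0.0, -1.1]
opening: 0.188
```

```bash
python3 - <<'E'
from h import *
go([509.7,-92,211.7],[0.981,-0.195])
E
```

```text
t 5.87 pos [529.14 296.08 212.54] F [ 0.74 -0.01 -1.12] op 0.188
axes cols [[0.0015, 0.9808, -0.1948], [0.0007, -0.1948, -0.9808], [-1.0, 0.0014, -0.001]]
tilt vec (tool) [-0.     -0.001  -0.0014]
turn about x 0.0002 q6 [ 0.433  0.469  1.518 -0.     1.153  0.629]
shift(tool, after turn) [  0.54  56.59 384.42]
```

Request:
send_rows(
  commands=[
    [0,0,0,0,2,14,-1],
    [0,0,0,0,4,27,-1],
    [0,0,0,0,4,27,-1],
    [0,0,0,0,4,27,-1],
    [0,0,0,0,4,27,-1],
    [0,0,0,0,4,27,-1],
    [0,0,0,0,4,27,-1],
    [0,0,0,0,4,27,-1],
    [0,0,0,0,4,27,-1],
    [0,0,0,0,4,27,-1],
  ],
)

```text
time_s: 6.7
ee_pos: [514.9, 34.6, 210.3]
tcp_rot: [-0.546, -0.449, 0.547, -0.448]
force: [0.7, 0.9, -0.2]
opening: 0.183
```

Request:
send_rows(
  commands=[
    [0,0,0,0,4,27,-1],
    [0,0,0,0,4,27,-1],
    [0,0,0,0,4,27,-1],
    [0,0,0,0,4,27,-1],
    [0,0,0,0,3,13,-1],
    [0,0,0,0,0,6,-1],
    [0,0,0,0,0,0,-1],
    [0,0,0,0,0,0,-1],
    [0,0,0,0,0,0,-1],
  ],
)

```text
time_s: 7.45
ee_pos: [510.0, -90.7, 211.4]
tcp_rot: [-0.546, -0.449, 0.546, -0.449]
force: [0.2, -0.6, -1.1]
opening: 0.185
```

```bash
python3 - <<'E'
from h import *
go([509.7,-92,160],[0.981,-0.195])
E
```

```text
t 7.45 pos [510.05 -90.69 211.4 ] F [ 0.23 -0.6  -1.11] op 0.185
axes cols [[-0.0005, 0.981, -0.1939], [0.0003, -0.1939, -0.981], [-1.0, -0.0005, -0.0002]]
tilt vec (tool) [-0.     -0.0002  0.0005]
turn about x 0.0011 q6 [-0.266  0.314  1.753  0.     1.075 -0.071]
shift(tool, after turn) [51.4  -0.06  1.37]
```

Request:
send_rows(
  commands=[
    [0,0,0,15,0,1.4,-1],
    [0,0,0,15,0,0,-1],
    [0,0,0,10,0,0,-1],
    [0,0,0,5,0,0,-1],
    [0,0,0,3,0,0,-1],
    [0,0,0,0,0,0,-1],
    [0,0,0,0,0,0,-1],
    [0,0,0,0,0,0,-1],
  ],
)

```text
time_s: 8.12
ee_pos: [510.2, -93.1, 164.3]
tcp_rot: [0.547, 0.448, -0.546, 0.449]
force: [0.6, 0.2, 0.9]
opening: 0.191
```

```bash
python3 - <<'E'
from h import *
from plant import viewer
go([509.7,-92,160],[0.981,-0.195])
im=[]
for n in("side","top"):
    s=viewer.snapshot(n); np.savez(f"pics/{n}2.npz",**s); u,v=proj(s,[510,-92,115])[0].astype(int)
    im.append(cv2.resize(s["img"][v-40:v+40,u-40:u+40,::-1],(400,400),interpolation=cv2.INTER_CUBIC))
cv2.imwrite("pics/g2.png",np.hstack(im))
E
```

```text
t 8.12 pos [510.23 -93.08 164.25] F [0.58 0.21 0.89] op 0.191
axes cols [[0.001, 0.9809, -0.1946], [-0.0003, -0.1946, -0.9809], [-1.0, 0.001, 0.0001]]
tilt vec (tool) [ 0.      0.0001 -0.001 ]
turn about x 0.0003 q6 [-0.27   0.375  1.798 -0.     0.968 -0.074]
shift(tool, after turn) [ 4.25 -0.73 -0.96]
```

View pics/g2.png

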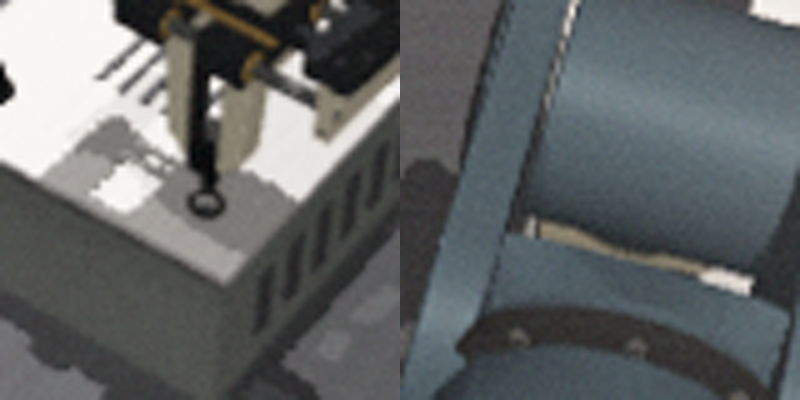

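The side view shows the shank tip at crop px (207,183), just above the ring at (206,203). In the top view the arm hides it. Next I'll compare the tip with its expected projection.

```bash
python3 - <<'E'
from h import *
s=load("side2"); u,v=proj(s,[510,-92,115])[0].astype(int)
u0,v0=u-10,v-14
c=cv2.resize(s["img"][v0:v0+24,u0:u0+24,::-1],(576,576),interpolation=cv2.INTER_CUBIC)
t=np.array([510.2,-93.1,164.3])
for P,col in((t-[0,0,36.7],(0,0,255)),(t-[0,0,16.7],(0,255,0)),(np.array([509.7,-92,114.7]),(255,255,0)),(t-[0,0,49.6],(255,0,255))):
    p=proj(s,P)[0]; print(p.round(2)); q=((p-[u0,v0]+.5)*24).astype(int); cv2.circle(c,(int(q[0]),int(q[1])),5,col,2)
cv2.imwrite("pics/g3.png",c)
E
```

```text
[303.75 179.55]
[304.14 174.09]
[303.5  183.32]
[303.51 182.99]
```

View pics/g3.png

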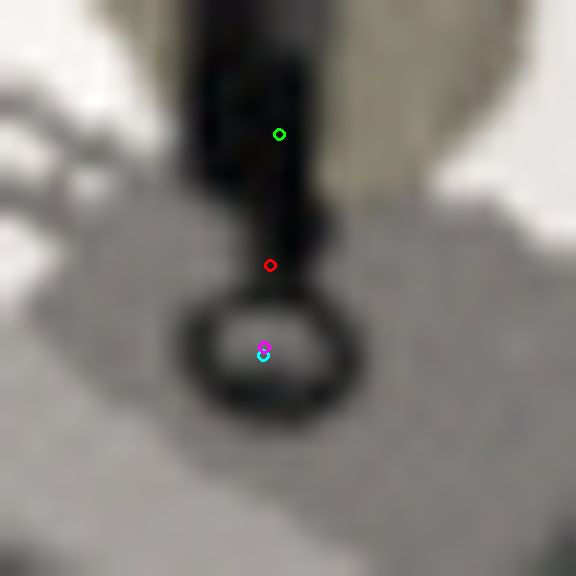

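Request:
send_rows(
  commands=[
    [0,0,0,4,0,-0.8,-1],
    [0,0,0,4,0,0,-1],
    [0,0,0,3,0,0,-1],
    [0,0,0,2,0,0,-1],
    [0,0,0,2,0,0,-1],
    [0,0,0,2,0,0,-1],
    [0,0,0,1,0,0,-1],
    [0,0,0,0,0,0,-1],
    [0,0,0,0,0,0,-1],
  ],
)

```text
time_s: 8.97
ee_pos: [510.1, -92.3, 145.6]
tcp_rot: [-0.547, -0.449, 0.547, -0.449]
force: [0.2, -0.1, 0.4]
opening: 0.185
```

Request:
send_rows(
  commands=[
    [0,0,0,2,0,0,-1],
    [0,0,0,2,0,0,-1],
    [0,0,0,2,0,0,-1],
    [0,0,0,2,0,0,-1],
    [0,0,0,1,0,0,-1],
    [0,0,0,1,0,0,-1],
    [0,0,0,0,0,0,-1],
    [0,0,0,0,0,0,-1],
  ],
)

```text
time_s: 9.63
ee_pos: [510.0, -92.3, 135.6]
tcp_rot: [-0.546, -0.449, 0.547, -0.449]
force: [0.3, 0.1, -0.3]
opening: 0.183
```

Request:
send_rows(
  commands=[
    [0,0,0,1,0,0,-1],
    [0,0,0,1,0,0,-1],
    [0,0,0,1,0,0,-1],
    [0,0,0,0,0,0,-1],
    [0,0,0,0,0,0,-1],
  ],
)

```text
time_s: 10.05
ee_pos: [510.0, -92.3, 132.6]
tcp_rot: [-0.546, -0.449, 0.547, -0.449]
force: [0.3, -0.5, -0.7]
opening: 0.186
```

Request:
send_rows(
  commands=[
    [0,0,0,0.7,0,0,-1],
    [0,0,0,0,0,0,-1],
    [0,0,0,0,0,0,-1],
  ],
)

```text
time_s: 10.3
ee_pos: [510.0, -92.3, 131.9]
tcp_rot: [-0.547, -0.449, 0.547, -0.449]
force: [0.5, 0.5, 0.2]
opening: 0.188
```

Request:
send_rows(
  commands=[
    [0,0,0,0.7,0,0,-1],
    [0,0,0,0,0,0,-1],
    [0,0,0,0,0,0,-1],
  ],
)

```text
time_s: 10.55
ee_pos: [510.1, -92.3, 131.3]
tcp_rot: [0.547, 0.449, -0.546, 0.449]
force: [0.5, -0.6, 1.3]
opening: 0.191
```

Request:
send_rows(
  commands=[
    [0,0,0,0.7,0,0,-1],
    [0,0,0,0,0,0,-1],
    [0,0,0,0,0,0,-1],
  ],
)

```text
time_s: 10.8
ee_pos: [510.1, -92.3, 130.7]
tcp_rot: [0.547, 0.449, -0.546, 0.449]
force: [-0.2, -0.3, 2.6]
opening: 0.188
```

Request:
send_rows(
  commands=[
    [0,0,0,0.7,0,0,-1],
    [0,0,0,0,0,0,-1],
    [0,0,0,0,0,0,-1],
  ],
)

```text
time_s: 11.05
ee_pos: [510.1, -92.3, 130.0]
tcp_rot: [0.547, 0.449, -0.546, 0.449]
force: [-1.1, 0.3, 5.1]
opening: 0.184
```

Request:
send_rows(
  commands=[
    [0,0,0,-1,0,0,-1],
    [0,0,0,0,0,0,-1],
    [0,0,0,0,0,0,-0.5],
    [0,0,0,0,0,0,-0.4],
    [0,0,0,0,0,0,-0.3],
    [0,0,0,0,0,0,-0.2],
    [0,0,0,0,0,0,-0.2],
    [0,0,0,0,0,0,-0.2],
    [0,0,0,0,0,0,-0.2],
  ],
)

```text
time_s: 11.8
ee_pos: [510.0, -92.3, 130.8]
tcp_rot: [-0.547, -0.449, 0.547, -0.449]
force: [-0.8, 0.0, -0.4]
opening: 0.402
```

Request:
send_rows(
  commands=[
    [0,0,0,-4,0,0,-0.2],
    [0,0,0,-10,0,0,-0.2],
    [0,0,0,-15,0,0,-0.2],
    [0,0,0,-15,0,0,-0.2],
    [0,0,0,-10,0,0,-1],
    [0,0,0,-6,0,0,-1],
    [0,0,0,0,0,0,-1],
    [0,0,0,0,0,0,-1],
    [0,0,0,0,0,0,-1],
  ],
)

```text
time_s: 12.55
ee_pos: [509.7, -92.2, 190.2]
tcp_rot: [-0.546, -0.449, 0.547, -0.448]
force: [0.7, 0.4, -0.3]
opening: 0.087
```

```bash
python3 - <<'E'
from h import *
from plant import viewer
go([509.8,-92,160],[0.981,-0.195])
s=viewer.snapshot("side"); np.savez("pics/side3.npz",**s); u,v=proj(s,[510,-92,115])[0].astype(int)
a=cv2.resize(s["img"][v-40:v+40,u-40:u+40,::-1],(400,400),interpolation=cv2.INTER_CUBIC)
u0,v0=u-12,v-16
c=cv2.resize(s["img"][v0:v0+24,u0:u0+24,::-1],(400,400),interpolation=cv2.INTER_CUBIC)
for P in ([509.8,-92,114.7],[509.8,-92,131.7],[509.8,-92,141]): 
    p=proj(s,P)[0]; q=((p-[u0,v0]+.5)*400/24).astype(int); cv2.circle(c,(int(q[0]),int(q[1])),4,(0,0,255),1)
cv2.imwrite("pics/g4.png",np.hstack([a,c]))
E
```

```text
t 12.55 pos [509.7  -92.21 190.24] F [ 0.7   0.39 -0.28] op 0.087
axes cols [[-0.001, 0.9809, -0.1948], [0.0002, -0.1948, -0.9809], [-1.0, -0.001, -0.0001]]
tilt vec (tool) [-0.     -0.0001  0.001 ]
turn about x 0.0002 q6 [-0.269  0.34   1.774 -0.     1.028 -0.073]
shift(tool, after turn) [30.24  0.08 -0.23]
```

View pics/g4.png

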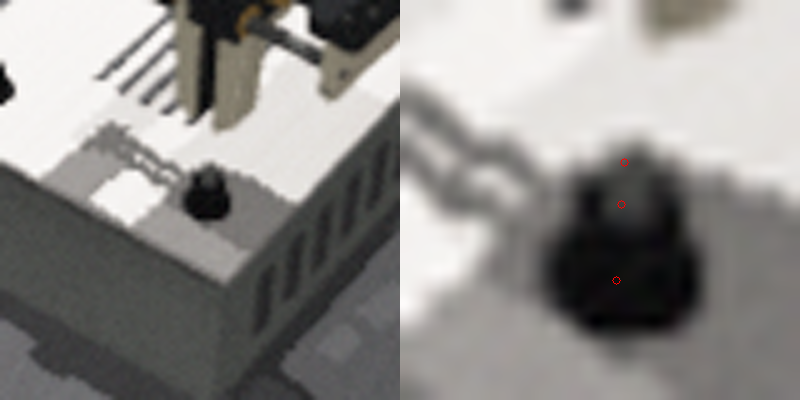

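The side view shows the rivet upright in the hole with its pin up, at crop px (620,240), pin top about (628,160). Next I'll close the fingers and approach the pin.

Request:
send_rows(
  commands=[
    [0,0,0,10,0,0,-1],
    [0,0,0,10,0,0,-1],
    [0,0,0,7,0,0,-1],
    [0,0,0,4,0,0,-1],
    [0,0,0,2,0,0,-1],
    [0,0,0,0,0,0,-1],
    [0,0,0,0,0,0,-1],
    [0,0,0,0,0,0,-1],
  ],
)

```text
time_s: 13.27
ee_pos: [510.2, -92.3, 158.2]
tcp_rot: [0.547, 0.449, -0.546, 0.449]
force: [0.2, 0.9, 0.3]
opening: 0.002
```

Request:
send_rows(
  commands=[
    [0,0,0,1,0,0,-1],
    [0,0,0,1,0,0,-1],
    [0,0,0,1,0,0,-1],
    [0,0,0,1,0,0,-1],
    [0,0,0,0,0,0,-1],
    [0,0,0,0,0,0,-1],
  ],
)

```text
time_s: 13.77
ee_pos: [510.0, -92.3, 153.8]
tcp_rot: [-0.546, -0.449, 0.547, -0.449]
force: [0.2, -0.2, -0.7]
opening: 0.005
```

Request:
send_rows(
  commands=[
    [0,0,0,0.7,0,0,-1],
    [0,0,0,0.7,0,0,-1],
    [0,0,0,0,0,0,-1],
    [0,0,0,0,0,0,-1],
  ],
)

```text
time_s: 14.1
ee_pos: [510.0, -92.3, 152.4]
tcp_rot: [-0.546, -0.449, 0.547, -0.449]
force: [0.0, 0.4, 0.4]
opening: 0.003
```

Request:
send_rows(
  commands=[
    [0,0,0,0.7,0,0,-1],
    [0,0,0,0.7,0,0,-1],
    [0,0,0,0,0,0,-1],
    [0,0,0,0,0,0,-1],
  ],
)

```text
time_s: 14.43
ee_pos: [510.1, -92.3, 151.2]
tcp_rot: [0.547, 0.449, -0.546, 0.449]
force: [-1.5, 0.1, 3.0]
opening: 0.006
```

Request:
send_rows(
  commands=[
    [0,0,0,0.7,0,0,-1],
    [0,0,0,0.7,0,0,-1],
    [0,0,0,0,0,0,-1],
    [0,0,0,0,0,0,-1],
  ],
)

```text
time_s: 14.77
ee_pos: [510.2, -92.3, 150.0]
tcp_rot: [0.547, 0.449, -0.546, 0.449]
force: [-1.5, 0.4, 6.4]
opening: 0.009
```

Request:
send_rows(
  commands=[
    [0,0,0,0.7,0,0,-1],
    [0,0,0,0.7,0,0,-1],
    [0,0,0,0.7,0,0,-1],
    [0,0,0,0,0,0,-1],
    [0,0,0,0,0,0,-1],
  ],
)

```text
time_s: 15.18
ee_pos: [510.2, -92.3, 148.0]
tcp_rot: [0.547, 0.449, -0.546, 0.449]
force: [-3.4, 0.7, 8.5]
opening: 0.0
```

Request:
send_rows(
  commands=[
    [0,0,0,0.7,0,0,-1],
    [0,0,0,0.7,0,0,-1],
    [0,0,0,0.7,0,0,-1],
    [0,0,0,0,0,0,-1],
    [0,0,0,0,0,0,-1],
  ],
)

```text
time_s: 15.6
ee_pos: [510.2, -92.3, 145.9]
tcp_rot: [0.547, 0.449, -0.546, 0.449]
force: [-3.1, 1.7, 8.3]
opening: 0.005
```

Request:
send_rows(
  commands=[
    [0,0,0,0.7,0,0,-1],
    [0,0,0,0.7,0,0,-1],
    [0,0,0,0.7,0,0,-1],
    [0,0,0,0.7,0,0,-1],
    [0,0,0,0,0,0,-1],
    [0,0,0,0,0,0,-1],
  ],
)

```text
time_s: 16.1
ee_pos: [510.2, -92.3, 143.1]
tcp_rot: [0.547, 0.449, -0.546, 0.449]
force: [-2.1, 0.2, 8.5]
opening: 0.007
```

Request:
send_rows(
  commands=[
    [0,0,0,0.7,0,0,-1],
    [0,0,0,0.7,0,0,-1],
    [0,0,0,0.7,0,0,-1],
    [0,0,0,0,0,0,-1],
    [0,0,0,0,0,0,-1],
  ],
)

```text
time_s: 16.52
ee_pos: [510.2, -92.3, 141.0]
tcp_rot: [0.547, 0.449, -0.546, 0.449]
force: [-2.4, 1.7, 9.3]
opening: 0.003
```

Request:
send_rows(
  commands=[
    [0,0,0,0.6,0,0,-1],
    [0,0,0,0,0,0,-1],
    [0,0,0,0,0,0,-1],
  ],
)

```text
time_s: 16.77
ee_pos: [510.2, -92.3, 140.4]
tcp_rot: [0.547, 0.449, -0.546, 0.449]
force: [-2.4, 1.0, 8.6]
opening: 0.005
```

Request:
send_rows(
  commands=[
    [0,0,0,0.6,0,0,-1],
    [0,0,0,0,0,0,-1],
    [0,0,0,0,0,0,-1],
  ],
)

```text
time_s: 17.02
ee_pos: [510.2, -92.3, 139.9]
tcp_rot: [0.547, 0.449, -0.546, 0.449]
force: [-3.1, 1.1, 9.7]
opening: 0.001
```

Request:
send_rows(
  commands=[
    [0,0,0,0.5,0,0,-1],
    [0,0,0,0,0,0,-1],
    [0,0,0,0,0,0,-1],
  ],
)

```text
time_s: 17.27
ee_pos: [510.2, -92.3, 139.5]
tcp_rot: [0.547, 0.449, -0.546, 0.449]
force: [-3.8, 0.5, 11.1]
opening: 0.007
```

Request:
send_rows(
  commands=[
    [0,0,0,0.5,0,0,-1],
    [0,0,0,0,0,0,-1],
    [0,0,0,0,0,0,-1],
  ],
)

```text
time_s: 17.52
ee_pos: [510.2, -92.3, 139.1]
tcp_rot: [0.547, 0.449, -0.546, 0.449]
force: [-3.5, 0.8, 11.7]
opening: 0.007
```

Request:
send_rows(
  commands=[
    [0,0,0,0.4,0,0,-1],
    [0,0,0,0,0,0,-1],
    [0,0,0,0,0,0,-1],
  ],
)

```text
time_s: 17.77
ee_pos: [510.2, -92.3, 138.8]
tcp_rot: [0.547, 0.449, -0.546, 0.449]
force: [-3.6, 1.2, 13.6]
opening: 0.004
```

Request:
send_rows(
  commands=[
    [0,0,0,-1.5,0,0,-1],
    [0,0,0,-1.5,0,0,-1],
    [0,0,0,-2,0,0,-1],
    [0,0,0,-5,0,0,-1],
    [0,0,0,-15,0,0,-1],
    [0,0,0,-25,0,0,-1],
    [0,0,0,-30,0,0,-1],
    [0,0,0,-20,0,0,-1],
    [0,0,0,0,0,0,-1],
  ],
)

```text
time_s: 18.52
ee_pos: [511.6, -92.7, 242.0]
tcp_rot: [0.548, 0.447, -0.545, 0.451]
force: [0.8, 0.3, 0.7]
opening: 0.003
```

Request:
send_rows(
  commands=[
    [0,0,0,0,0,-14,-1],
    [0,0,0,0,0,-27,-1],
    [0,0,0,0,0,-27,-1],
    [0,0,0,0,0,-27,-1],
    [0,0,0,0,0,-27,-1],
    [0,0,0,0,0,-27,-1],
    [0,0,0,0,0,-27,-1],
    [0,0,0,0,0,-27,-1],
    [0,0,0,0,0,-14,-1],
    [0,0,0,0,0,0,-1],
  ],
)

```text
time_s: 19.35
ee_pos: [552.3, 122.6, 237.1]
tcp_rot: [-0.546, -0.45, 0.546, -0.449]
force: [0.1, 0.5, 0.3]
opening: 0.008
```

```bash
python3 - <<'E'
from h import *
from plant import viewer
im=[]
for n in ("side","top"):
    s=viewer.snapshot(n); np.savez(f"pics/{n}5.npz",**s); cv2.imwrite(f"pics/{n}5.png",s["img"][:,:,::-1]); u,v=proj(s,[510,-92,115])[0].astype(int)
    im.append(cv2.resize(s["img"][v-60:v+20,u-20:u+80,::-1],(400,320),interpolation=cv2.INTER_CUBIC))
cv2.imwrite("pics/g5.png",np.hstack(im))
E
```

```text
(no output)
```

View pics/g5.png

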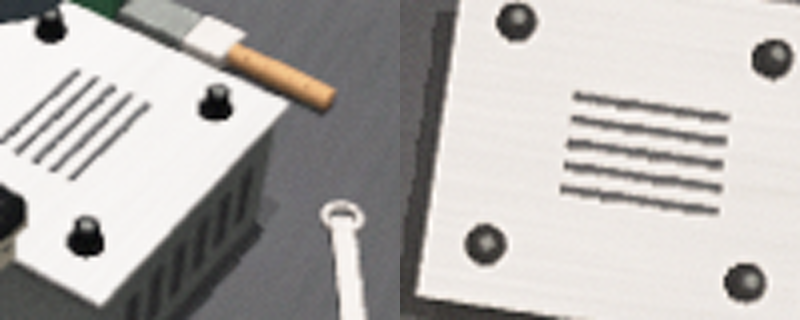

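View pics/side5.png

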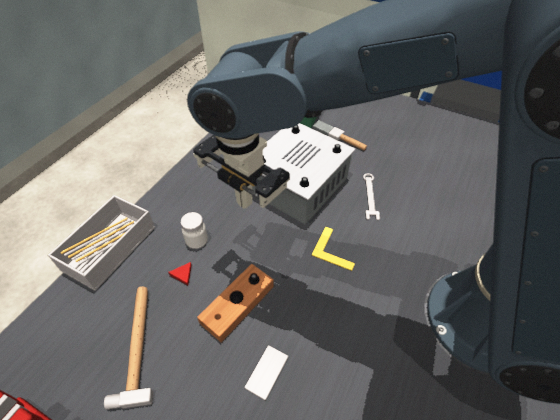

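Side crop: the new rivet at px (87,238) has the same outline as the fitted ones at (216,103) and (50,25). The top view agrees, and nothing else has moved. One last check on the height.

```bash
python3 - <<'E'
from h import *
s=load("side5")
for n,(u,v) in {"new":(304,183),"fitR":(337,149),"fitT":(296,129)}.items():
    for c in sorted(blobs(s,(u-11,v-11,22,22),110),key=len)[-1:]: print(n,"w,h px",(c.max(0)-c.min(0)).round(1))
t=load("top5")
d=np.abs(t["img"].astype(int)-load("top0")["img"]).max(2)
for n,(u,v) in {"new":(305,220),"fit":(370,229),"fit2":(311,164)}.items():
    for c in sorted(blobs(t,(u-9,v-9,18,18),120),key=len)[-1:]: print(n,"top w,h",(c.max(0)-c.min(0)).round(1))
from plant import arm
print(arm.sense()["force"].round(1), arm.sense()["time_s"])
E
```

```text
new w,h px [9.  9.9]
fitR w,h px [11.2  6.4]
fitT w,h px [21.9 15.8]
new top w,h [ 9.9 10. ]
fit top w,h [10.   9.4]
fit2 top w,h [9.8 9.2]
[-0.1  0.6 -0.5] 19.45
```

```bash
python3 - <<'E'
from plant import arm
print(arm.finish_job())
E
```

```text
the job is handed in; nothing more can be done
None
```

The fresh rivet is locked in the cover's empty hole, and I handed the job in at about 19.5 s of the 48 s.

- **Which rivet:** I took the one in the rack's +y end hole. Its top measured about 59 mm above the table, against 51 mm for the spent one.
- **Seating:** I set it in the hole with its pin up until the flange met the cover, pressing with about 5 N. A picture after letting go showed it upright with the pin still up.
- **Pressing the pin:** I pressed with the closed fingertips. The pin slid at about 8.5–9 N, then the push rose by about 3 N per mm, so it had reached its end stop. The highest reading was 13.6 N, roughly 4.5 mm of cover sink against the 6 mm limit.

**Last checks:** in both views the new rivet looks like the fitted ones, and nothing else appears to have moved. The tool was clear and reading close to 0 N.

- **Side-view size check failed:** the outlines of the fitted rivets ran into their surroundings, so I got no usable comparison there. In the top view the new rivet measured 9.9 x 10.0 px, against 10.0 x 9.4 and 9.8 x 9.2 px for two fitted ones.
- **Flush pin:** this rests mainly on the force readings and the tool height at the stop.
- **Sideways force:** I saw about 3–4 N sideways while pressing, and it went when I let go.

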